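Pin the console lamp's extension arm and snap its ring over the pin end

TASK

Lock the console lamp's arm: take the linch pin from its wooden stand, feel for the arm's hole through the slot in the lamp's tube and push the pin gently all the way home, then flip the sprung ring over the pin's end until it snaps under the head and stays shut by itself. Do not force the pin where it does not want to go, and leave the jar, bell, coaster and game controller where they are.

Things in the scene. Friction and masses are not known exactly. Their poses are not given: they have to be found in the camera images.
- lamp: Dark steel lamp, fixed: base plate 130 x 150 x 16 mm, origin under its centre on the console, z up. On it a receiver tube along lamp y, 48 mm wide (x), 90 mm long, flat top 80 mm above the console. In it slides the steel bar of the lamp arm, its round lamp head 195 mm out at +y, lower than the tube top. The ring's hinge is at -x; the ring flips towards +x. The toggle switch plays no part.
- slot (a point): Centre of the slot in the tube's top face, at that face; axes as the lamp's. Slot 12 mm (x) by 36 mm (y), through the 5 mm wall. 6 mm below the face lies the bar's flat top, with one round 12 mm hole, centred in x but anywhere up to 11 mm either way in y: not measured, feel for it. A pin tip within about 1 mm of it drops in, else stops on the bar. Keep pin forces well under 30 N.
- pin_grip (a point): Centre of the pin's collar (32 mm diameter, 14 mm high), the place to grip, z up; collar underside 7 mm below, at first on the stand's top. Above the collar: neck 12 mm diameter, 10 mm high, then the pin's end, a mushroom head 20 mm in diameter from 17 mm above this point, rounded to its top 32 mm above. Steel, about 0.13 kg.
- pin: The pin; origin on its axis at the underside of the collar, z up the pin. Below the origin: shank of 10 mm diameter, 40 mm long, its last 2 mm tapered to a flat 9 mm tip. It goes through the tube's top wall, the bar (16 mm thick, slides along y stiffly, about 15 N) and a like slot in the lower wall. Home: collar underside flat on the tube's top face.
- stand: Wooden block 72 x 72 x 50 mm, fixed; origin under its centre; the pin stands in a 12 mm hole in the middle of its top.
- ring (a joint): Angle of the sprung ring (rad): about 2.05 open, leaning back from the pin; 0 lying level over the tube; stop at -0.03. A weak spring (under 1 N at the tab) always reopens it. Its cross bar is sprung towards the hinge: pressed down over the pin head (several N on the tab) the bar rides outward over the head and snaps in under it. Snapped it reads about 0.06; above 0.14 it is not snapped.
- ring_tab (a point): Centre of the ring's thumb tab, 67 mm from the hinge; tab 30 mm wide, 3 mm thick, from 56 to 78 mm from the hinge. x points outward from the hinge; z is the tab's upper side when shut (its rear side, facing lamp -x, when the ring stands up). When shut the tab lies clear of the pin head by about 8 mm.
- jar: Glass jar with a metal twist cap, 70 mm diameter, 100 mm high; origin under its centre; leave alone.
- bell: Chrome counter bell, 80 mm diameter, 51 mm high; origin under its centre; leave alone.
- coaster: White ceramic coaster, 96 mm diameter, 8 mm thick; origin under its centre; leave alone.
- controller: Black game controller, about 100 x 150 x 36 mm; origin under its centre; leave alone.
- ring_hinge (a point): Middle of the ring's hinge line, which runs along lamp y; 38 mm towards lamp -x from slot and 19 mm above it; axes as the lamp's. The ring is a loop of 4 mm wire, 52 mm wide between wire centres, with a sprung 4 mm cross bar 47.5 mm from the hinge that can slide 5.5 mm outward, and a flat thumb tab at its end.

How it is judged:
On the way, in this order (a step that is already met when the one before it is completed fails the run):
1. the pin is home in the tube, upright, with the ring still open (z of pin in the frame of slot below 0.003 m and horizontal distance between pin and slot below 0.016 m and angle between pin's own z axis and vertical below 0.1 rad and value of joint ring above 0.5 rad), for 0.2 s.
2. the ring is snapped under the pin's head (value of joint ring below 0.12 rad), for 0.2 s.
At the end, for the whole second after the job is handed in: The pin stands upright (within 0.1 rad) and at rest in the lamp's tube with its collar within 3 mm of the tube's top face, and the ring stays snapped under its head (ring angle below 0.12 rad) with nothing touching it (z of pin in the frame of slot below 0.003 m and horizontal distance between pin and slot below 0.016 m and angle between pin's own z axis and vertical below 0.1 rad and value of joint ring below 0.12 rad and linear speed of pin below 0.02 m/s).
It fails at once if the pin is forced: over 30 N between pin and lamp (contact force between pin and lamp above 30 N).
It fails at once if a bystander is moved by more than 20 mm (distance of any of jar, bell, coaster, controller from where it was at the start of the episode above 0.02 m).
It also fails if it takes over 64 s, if anything falls off the work surface, if the arm or the gripper's body presses on something with over 40 N, if the wrist force passes 120 N, or if a joint passes its speed limit or range.

ROBOT

A 6-joint arm with a two-finger parallel gripper is mounted at the origin on the work surface. World frame = base frame: x ahead of the robot, y to its left, z up, the work surface at z = 0. Lengths are in m, angles in rad, forces in N, time in s.
With the tool pointing down it reaches from about 0.25 to 0.775 m from the base axis. Payload 8.9 kg.
Tool frame: the origin (TCP) lies on the centre line of the jaws, within the pads' length; the fingertips stand arm.nose_length ahead of it and the grasp point (between the pads) lies 6 mm ahead of it (arm.nose_length is the distance from the TCP to the fingertips, in m); z points along the fingers, y is the line along which they close (so a half turn about z gives the same grasp; the last joint's range is limited). The gripper opens to 85 mm and grips with 20 to 120 N. Pads are 22 mm wide; open, the fingers measure 114 mm over their backs; the gripper's body (76 mm by 85 mm) begins 54 mm behind the grasp point. The pads swing forward as they close: fully open they stand 13 mm farther back than shut.
Start: joints at [-1.404, 0.291, -0.153, 1.127, 0, 1.431], TCP at [0.158, -0.501, 0.226] pointing down, gripper open.
Joint ranges: [-2.52, 2.52], [-0.91, 1.74], [-1.3, 1.37], [-1.96, 2.02], [-1.52, 1.47], [-3.14, 3.14]. Speed limits (rad/s): [2.22, 2.22, 2.79, 3.14, 3.14, 3.14].

INTERFACE

Orientations are given as a rotation vector (axis times angle).
In Python, from station import arm gives the robot as it stands. The module is installed in compiled form; this text tells all that it offers.
- The arm moves only by the tool apply_moves, never from a script. Its argument "increments" is a list of rows, each a list of 3 entries, a list of its own where there are three numbers: the shift along the tool's x, y, z in m, then the turn, a rotation vector about the tool's x, y, z in degrees, then the gripper command: -1 is fully open, 1 is shut, values between are in proportion. A call has 1 to 8 rows; each row is the pose to reach, as a shift and turn from the pose commanded when the call began, along the tool's axes at that moment; what a row does not reach only later rows make up. A row lasts 1/10 s, in which the tool goes at most 50 mm and 8.59 degrees, less where a joint would pass 70% of its speed; a pose out of reach is approached as far as the arm can. A call with a gripper value outside its range is refused whole. The fingers move at their own pace and stop on an object; "newtons" is the grip in N (left out, the last holds). Time passes only in rows, so rows that repeat a pose let the fingers close. It gives the time, the measured TCP pose, the force, the opening and the grip force at its end, in the units of the state.
- arm.get_obs(): the state, without advancing time (a new reading comes with each control period).
- arm.snapshot(name): name is "scene" or "top" or "wrist"; returns a dict with "image" (384x512x3 uint8, red, green, blue), "mtx" (3x3 intrinsics, pixels), "k1" (the pictures are not rectified: a ray, as slopes to the right and down, at radius r is drawn at 1 + k1 r^2 times it, then the intrinsics apply), "position" and "attitude" of the camera in the world; the wrist camera has in their place "tool_from_camera" (4x4, takes a point from camera to tool coordinates, whose origin is the TCP and whose axes are the flange's). Camera axes: x right, y up, looking along -z (the intrinsics and any distortion apply to the point x, -y, -z); pixel columns grow to the right and rows downward; lengths in m; the calibration is good to about 2 mm. A picture is of the moment at which its call begins: read the wrist's pose just before it. There is no depth.
- arm.close_job(): hands the job in; it is judged then, once.
The state is a dict: "time": time; "qpos": joint angles; "qd": joint speeds; "joint_torque": joint torques, N m; "position": TCP position; "tool_rot": TCP orientation; "force": force on the tool from outside, world axes, zero at the start; "wrist_torque": the same for the moment, N m; "width": finger opening in m; "grasp_force": force on a finger pad.
Only numpy, scipy, OpenCV 4.12 (cv2) and the standard library are available. Lean on these libraries where they do the work, as an engineer would, in place of code of your own. Each camera call takes 0.05 s, during which the arm holds its last target. There are 200 camera calls.

## Working session

There is one attempt and no reset: what is moved stays moved. The work goes in short steps, Python scripts to look and compute and a tool call to move; the robot and the scene stay as the last step left them, time stands still between calls to the robot, and variables do not carry over. Pictures are saved under pics/ and viewed, at most 10 in all, crops included, and the job is handed in when it is done.

Besides the shell and the picture viewer there is one more tool, called after "Emit:" as name([rows], argument=value, ...), one row to a line, values as JSON. apply_moves: Moves the arm, as the interface text tells. Its arguments: {"type":"object","properties":{"increments":{"type":"array"},"newtons":{"type":"number"}},"required":["increments"]}

```bash
mkdir -p pics; cat > h.py <<'E'
import numpy as np, cv2, pickle
from scipy.spatial.transform import Rotation as R
from station import arm
def snap(n,f):
    o=arm.get_obs(); s=arm.snapshot(n); s['obs']=o
    pickle.dump(s,open(f'pics/{f}.pkl','wb')); cv2.imwrite(f'pics/{f}.png',s['image'][:,:,::-1]); return s
def load(f): return pickle.load(open(f'pics/{f}.pkl','rb'))
def cam(s):
    if 'position' in s:
        a=np.array(s['attitude']); Rm=a if a.shape==(3,3) else R.from_rotvec(a).as_matrix()
        return np.array(s['position']),Rm
    o=s['obs'];T=np.array(s['tool_from_camera']);Rt=R.from_rotvec(o['tool_rot']).as_matrix()
    return np.array(o['position'])+Rt@T[:3,3],Rt@T[:3,:3]
def ray(s,u,v):
    p,Rm=cam(s);K=np.array(s['mtx']);k=s['k1']
    x=cv2.undistortPoints(np.array([[[u,v]]],float),K,np.array([k,0,0,0.]))[0,0]
    d=Rm@np.array([x[0],-x[1],-1]); return p,d/np.linalg.norm(d)
def atz(s,u,v,z):
    p,d=ray(s,u,v); return p+d*(z-p[2])/d[2]
def proj(s,P):
    p,Rm=cam(s);K=np.array(s['mtx']); c=Rm.T@(np.array(P)-p); x=c[0]/-c[2];y=-c[1]/-c[2]
    f=1+s['k1']*(x*x+y*y); return K[0,0]*x*f+K[0,2],K[1,1]*y*f+K[1,2]
def tri(*a):
    A=np.zeros((3,3));b=np.zeros(3)
    for s,u,v in a:
        p,d=ray(s,u,v);M=np.eye(3)-np.outer(d,d);A+=M;b+=M@p
    return np.linalg.solve(A,b)
E
python3 - <<'E'
from h import *
a=snap('scene','s0');b=snap('top','t0')
print(a['attitude'],a['position'],b['attitude'],b['position'],b['k1'],arm.nose_length,arm.get_obs())
E
```

```text
[0.68996686 0.24741368 0.6407544 ] [ 0.90927919 -0.57453333  0.71139243] [ 0.13994797 -0.12785996 -1.53926254] [ 0.44955017 -0.14526481  0.89417613] -0.007397688783602298 0.025 {'time': 0.1, 'qpos': array([-1.40432369e+00,  2.91200823e-01, -1.54045918e-01,  1.12669704e+00,
       -4.41487859e-05,  1.43150632e+00]), 'qd': array([ 0.00076728, -0.00128967,  0.0020158 , -0.00089036,  0.00097564,
       -0.0007752 ]), 'joint_torque': array([ 1.31960591e-03, -5.37981749e+01,  3.31914711e+01,  9.39755497e-03,
       -1.85241752e-04, -1.34138929e-05]), 'position': array([ 0.15796407, -0.50025611,  0.22530359]), 'tool_rot': array([-3.10381698e+00, -4.78247472e-01,  9.38045775e-05]), 'force': array([ 0.89591898,  0.05283882, -0.31486337]), 'wrist_torque': array([-0.00624416,  0.02488971,  0.00398693]), 'grasp_force': 0.0, 'width': 0.08519760837233264}
```

View pics/t0.png

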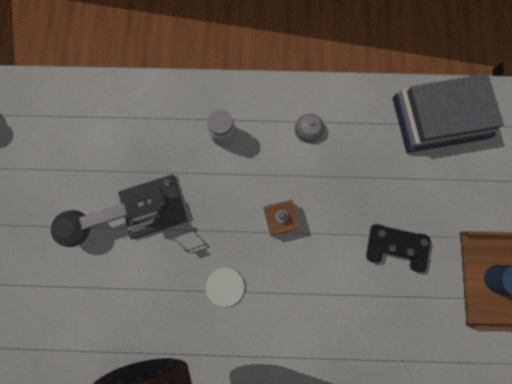

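View pics/s0.png

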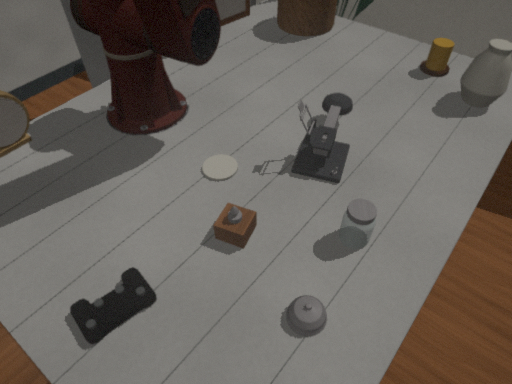

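```bash
python3 - <<'E'
from h import *
a=load('s0')['image'];b=load('t0')['image']
def c(i,x,y,w,h,k): 
    j=cv2.resize(i[y:y+h,x:x+w],None,fx=k,fy=k,interpolation=cv2.INTER_CUBIC)[:,:,::-1].astype(float)
    return np.clip((j/255)**0.6*255,0,255).astype(np.uint8)
cv2.imwrite('pics/c1.png',np.hstack([c(b,105,165,100,75,4),c(b,255,190,60,50,6)[:300]]))
cv2.imwrite('pics/c2.png',np.hstack([c(a,285,85,80,100,5),c(a,200,190,70,100,5)]))
E
```

```text
(no output)
```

View pics/c1.png

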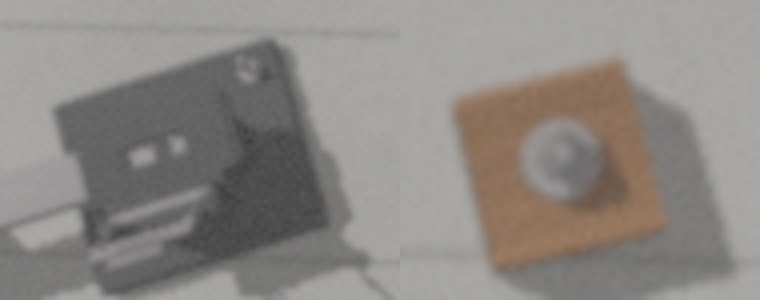

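View pics/c2.png

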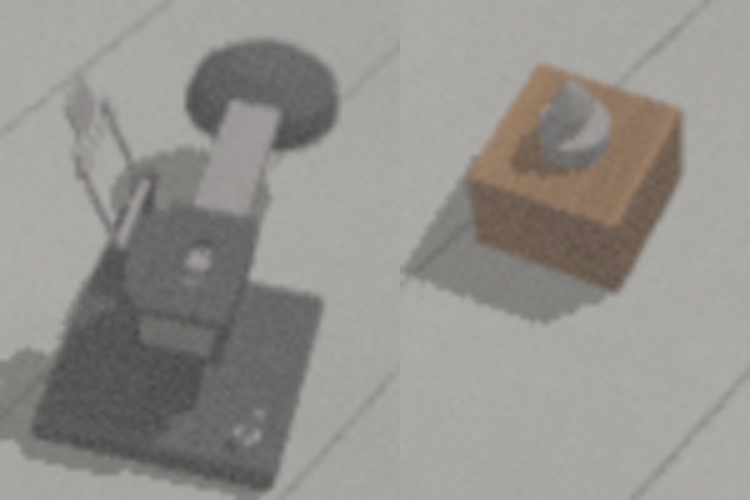

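```bash
python3 - <<'E'
from h import *
a=load('s0');b=load('t0')
np.set_printoptions(precision=4,suppress=True)
t=lambda x,y:(105+x/4-.375,165+y/4-.375)
q=lambda x,y:(255+(x-400)/6-.4,190+y/6-.4)
s1=lambda x,y:(285+x/5-.4,85+y/5-.4)
s2=lambda x,y:(200+x/5-.4,190+y/5-.4)
P=np.array([atz(b,*t(*c),.016) for c in[(55,105),(272,40),(330,225),(110,292)]])
print(P,P.mean(0),np.linalg.norm(P-np.roll(P,1,0),axis=1))
for i,j in((1,0),(2,3)):
  d=P[j]-P[i];print('yaw',np.degrees(np.arctan2(-d[0],d[1])))
for i,j in((3,0),(2,1)):
  d=P[j]-P[i];print('yaw',np.degrees(np.arctan2(d[1],d[0])))
print('scene plate',atz(a,*s1(322,295),.016),atz(a,*s1(272,480),.016),atz(a,*s1(35,432),.016))
S=np.array([atz(b,*q(*c),.05) for c in[(455,100),(622,62),(665,230),(497,270)]])
print(S,S.mean(0),np.linalg.norm(S-np.roll(S,1,0),axis=1))
S=np.array([atz(a,*s2(*c),.05) for c in[(142,65),(282,110),(212,225),(70,178)]])
print(S,S.mean(0),np.linalg.norm(S-np.roll(S,1,0),axis=1))
print('collar',atz(b,*q(561,158),.060),atz(a,*s2(173,145),.057), 'headtop',tri((b,*q(565,153)),(a,*s2(173,88))))
print('slot',atz(b,*t(157,151),.08),atz(b,*t(130,158),.08),atz(b,*t(187,144),.08),'hole',atz(b,*t(164,150),.074), 'scene slot',atz(a,*s1(199,260),.08))
print('tab',tri((b,*t(150,230)),(a,*s1(80,97))))
E
```

```text
[[0.594  0.2253 0.016 ]
 [0.6405 0.0884 0.016 ]
 [0.5218 0.0432 0.016 ]
 [0.4759 0.1791 0.016 ]] [0.558 0.134 0.016] [0.1269 0.1446 0.127  0.1434]
yaw 18.737849335761872
yaw 18.677483588568403
yaw 21.37738994226738
yaw 20.84262691597559
scene plate [0.5927 0.2275 0.016 ] [0.6449 0.084  0.016 ] [0.5297 0.0378 0.016 ]
[[ 0.5599 -0.1496  0.05  ]
 [ 0.5774 -0.2175  0.05  ]
 [ 0.5094 -0.2356  0.05  ]
 [ 0.4915 -0.1683  0.05  ]] [ 0.5345 -0.1927  0.05  ] [0.0709 0.0701 0.0704 0.0697]
[[ 0.4932 -0.1681  0.05  ]
 [ 0.5608 -0.1492  0.05  ]
 [ 0.5773 -0.2179  0.05  ]
 [ 0.512  -0.2371  0.05  ]] [ 0.5358 -0.1931  0.05  ] [0.0715 0.0702 0.0707 0.0681]
collar [ 0.5363 -0.1926  0.06  ] [ 0.5393 -0.199   0.057 ] headtop [ 0.5356 -0.1925  0.087 ]
slot [0.5575 0.1349 0.08  ] [0.5529 0.1506 0.08  ] [0.5622 0.1174 0.08  ] hole [0.559  0.1328 0.074 ] scene slot [0.5578 0.1387 0.08  ]
tab [0.5022 0.1005 0.1771]
```

```bash
cat >> h.py <<'E'
np.set_printoptions(precision=4,suppress=True)
def go(p,yaw=None):
    "tool shift/turn from current measured pose to world p, tool down with tool x at yaw deg"
    o=arm.get_obs(); Rt=R.from_rotvec(o['tool_rot'])
    print('shift',Rt.inv().apply(np.array(p)-o['position']),'now',o['position'],'x axis yaw',np.degrees(np.arctan2(*Rt.as_matrix()[[1,0],0])))
    if yaw is not None:
        t=R.from_euler('z',yaw,degrees=True)*R.from_euler('x',180,degrees=True)
        print('turn',np.degrees((Rt.inv()*t).as_rotvec()))
E
python3 -c "
from h import *
s=arm.get_obs();go([.535,-.193,.2],19)"
```

```text
shift [ 0.452  -0.1795  0.0256] now [ 0.158  -0.5003  0.2253] x axis yaw 17.5189064491538
turn [-0.0654 -0.0075 -1.4811]
```

Emit:
apply_moves([
  [[0.452,-0.18,0.025],[0,0,0],-1],
  [[0.452,-0.18,0.025],[0,0,0],-1],
  [[0.452,-0.18,0.025],[0,0,0],-1],
  [[0.452,-0.18,0.025],[0,0,0],-1],
  [[0.452,-0.18,0.025],[0,0,0],-1],
  [[0.452,-0.18,0.025],[0,0,0],-1],
  [[0.452,-0.18,0.025],[0,0,0],-1],
  [[0.452,-0.18,0.025],[0,0,0],-1],
], newtons=50)

```text
time: 0.9
position: [0.4687, -0.2463, 0.205]
tool_rot: [-3.105, -0.478, 0.0]
force: [-0.4, -1.5, -0.7]
width: 0.0852
grasp_force: 0.0
```

```bash
python3 -c "
from h import *
go([.535,-.193,.2],19)"
```

```text
shift [ 0.0793 -0.0309  0.005 ] now [ 0.4687 -0.2463  0.205 ] x axis yaw 17.521389602122607
turn [-0.004   0.0089 -1.4786]
```

Emit:
apply_moves([
  [[0.04,-0.015,0.003],[0,0,-1],-1],
  [[0.074,-0.029,0.003],[0,0,-1.5],-1],
  [[0.074,-0.029,0.003],[0,0,-1.5],-1],
  [[0.074,-0.029,0.003],[0,0,-1.5],-1],
])

```text
time: 1.3
position: [0.5294, -0.1973, 0.2017]
tool_rot: [-3.097, -0.522, 0.002]
force: [-0.2, -0.0, -0.8]
width: 0.0856
grasp_force: 0.0
```

```bash
python3 -c "
from h import *
go([.535,-.193,.2],19)
s=snap('wrist','w0'); print(s['tool_from_camera'])
for P in([.535,-.193,.087],[.535,-.193,.064],[.535,-.193,.05]): print(proj(s,P))"
```

```text
shift [ 0.0067 -0.0022  0.0017] now [ 0.5294 -0.1973  0.2017] x axis yaw 19.123279719063838
turn [-0.042   0.0558  0.1233]
[[-0.0004  0.9655  0.2605  0.0655]
 [ 1.      0.0004 -0.0001 -0.0005]
 [-0.0002  0.2605 -0.9655 -0.1477]
 [ 0.      0.      0.      1.    ]]
(np.float64(254.22872825594217), np.float64(179.69549089234548))
(np.float64(254.3989441115456), np.float64(173.94644872596396))
(np.float64(254.49039736324707), np.float64(170.85796537244323))
```

View pics/w0.png

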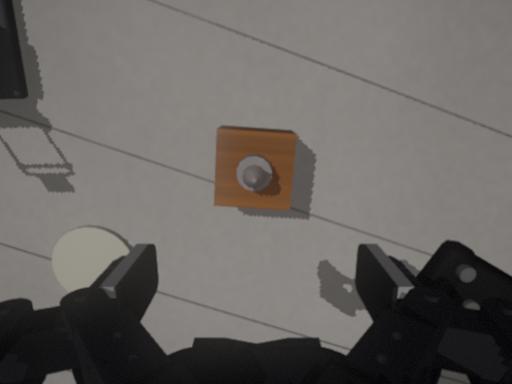

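Emit:
apply_moves([
  [[0.006,-0.002,0.03],[0,0,0],-1],
  [[0.006,-0.002,0.07],[0,0,0],-1],
  [[0.006,-0.002,0.1],[0,0,0],-1],
  [[0.006,-0.002,0.12],[0,0,0],-1],
  [[0.006,-0.002,0.124],[0,0,0],-1],
  [[0.006,-0.002,0.124],[0,0,0],-1],
])

```text
time: 1.95
position: [0.5335, -0.1949, 0.0783]
tool_rot: [-3.098, -0.517, 0.001]
force: [0.1, -0.4, 0.2]
width: 0.085
grasp_force: 0.0
```

```bash
python3 -c "
from h import *
go([.5358,-.193,.076],19)"
```

```text
shift [ 0.0028 -0.001   0.0023] now [ 0.5335 -0.1949  0.0783] x axis yaw 18.938223735189897
turn [-0.0359  0.0417 -0.0618]
```

Emit:
apply_moves([
  [[0.0026,-0.001,0.002],[0,0,0],-1],
  [[0.0026,-0.001,0.002],[0,0,0],1],
  [[0.0026,-0.001,0.002],[0,0,0],1],
  [[0.0026,-0.001,0.002],[0,0,0],1],
  [[0.0026,-0.001,0.002],[0,0,0],1],
  [[0.0026,-0.001,0.002],[0,0,0],1],
  [[0.0026,-0.001,0.002],[0,0,0],1],
  [[0.0026,-0.001,0.002],[0,0,0],1],
], newtons=50)

```text
time: 2.75
position: [0.5365, -0.1923, 0.0764]
tool_rot: [-3.098, -0.519, -0.0]
force: [0.1, 0.5, 2.6]
width: 0.0091
grasp_force: 44.1
```

```bash
python3 -c "
from h import *
go([.5358,-.193,.076],19)
print(arm.get_obs()['force'])
s=snap('wrist','w1')
c=s['image'][100:384,100:412];c=cv2.resize(c,None,fx=2,fy=2)[:,:,::-1];cv2.imwrite('pics/w1c.png',(255*(c/255.)**.5).astype(np.uint8))"
```

```text
shift [-0.0009  0.0004  0.0004] now [ 0.5365 -0.1923  0.0764] x axis yaw 19.023515594568437
turn [-0.001  -0.008   0.0235]
[0.1413 0.5172 2.5753]
```

View pics/w1c.png

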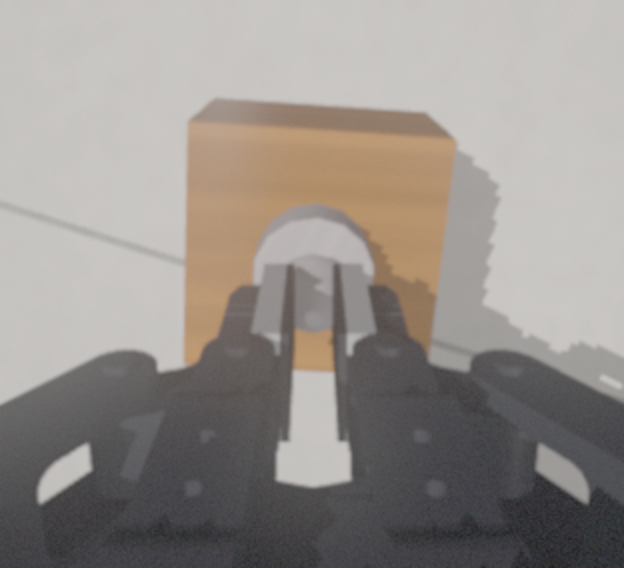

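```bash
python3 -c "
from h import *
s=load('w1');o=s['obs'];Rt=R.from_rotvec(o['tool_rot'])
f=lambda P:[round((k-100)*2) for k in proj(s,P)]
for z in(.05,.064,.074,.089):print('pin',z,f([.5358,-.193,z]))
for dz in(-.01,0,.006,.015,.025):
  print('tool z',dz,[f(o['position']+Rt.apply([x,y,dz])) for x in(-.011,.011) for y in (-.005,.005)])"
```

```text
pin 0.05 [316, 255]
pin 0.064 [316, 274]
pin 0.074 [316, 290]
pin 0.089 [316, 318]
tool z -0.01 [[293, 353], [336, 353], [292, 264], [337, 264]]
tool z 0 [[294, 332], [335, 332], [293, 248], [336, 248]]
tool z 0.006 [[295, 321], [334, 321], [294, 239], [335, 239]]
tool z 0.015 [[296, 306], [333, 306], [295, 228], [334, 228]]
tool z 0.025 [[296, 291], [332, 291], [296, 216], [333, 216]]
```

```bash
python3 -c "
from h import *
s=load('w0');T=np.array(s['tool_from_camera']);print(s['mtx'][0,0] if hasattr(s['mtx'],'shape') else s['mtx'])
# ray in tool coords intersect y=+-.0425
K=np.array(s['mtx'])
def tr(s,u,v):
  x=cv2.undistortPoints(np.array([[[u,v]]],float),K,np.array([s['k1'],0,0,0.]))[0,0]
  return T[:3,3],T[:3,:3]@np.array([x[0],-x[1],-1])
for u,v,y in((155,245,-.0428),(358,245,.0428),(157,290,-.0428)):
  p,d=tr(s,u,v);print(p+d*(y-p[1])/d[1])
s=load('w1')
for u,v,y in((291,265,-.0046),(336,265,.0046),(291,440,-.0046),(291,335,-.0046)):
  p,d=tr(s,100+u/2,100+v/2);print(p+d*(y-p[1])/d[1])
"
```

```text
331.27739978993355
[ 0.009  -0.0428 -0.0198]
[ 0.008   0.0428 -0.0176]
[-0.0106 -0.0428 -0.0224]
[ 0.0181 -0.0046 -0.0287]
[ 0.0123  0.0046 -0.014 ]
[-0.014  -0.0046 -0.0381]
[ 0.0052 -0.0046 -0.0324]
```

```bash
python3 -c "
from h import *
a=snap('scene','s1')
u,v=proj(a,[.536,-.193,.085]);u,v=int(u),int(v);print(u,v)
c=a['image'][v-60:v+50,u-60:u+60];c=cv2.resize(c,None,fx=6,fy=5,interpolation=cv2.INTER_CUBIC)[:,:,::-1];cv2.imwrite('pics/s1c.png',(255*(np.clip(c,0,255)/255.)**.5).astype(np.uint8))"
```

```text
234 208
```

View pics/s1c.png

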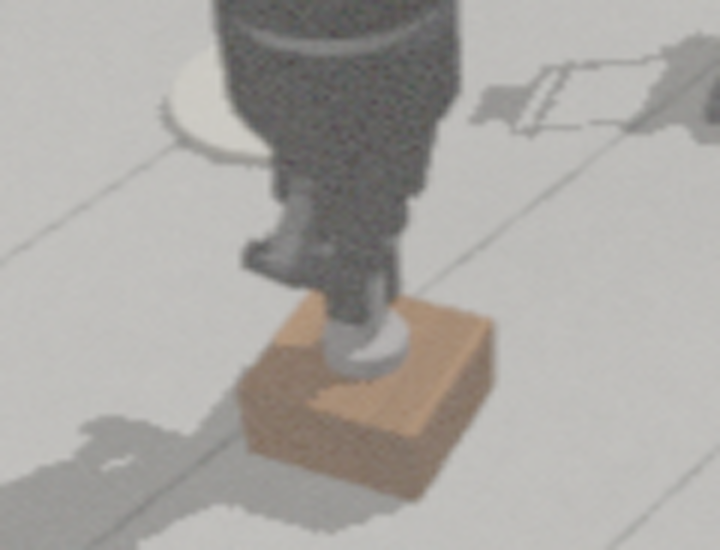

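Emit:
apply_moves([
  [[-0.0005,0,0],[0,0,0],-0.08],
  [[-0.0005,0,0],[0,0,0],-0.08],
  [[-0.0005,0,0],[0,0,0],-0.08],
  [[-0.0005,0,0],[0,0,0],-0.08],
  [[-0.0005,0,0.002],[0,0,0],-0.08],
  [[-0.0005,0,0.003],[0,0,0],-0.08],
])

```text
time: 3.45
position: [0.5359, -0.1925, 0.073]
tool_rot: [-3.098, -0.519, 0.0]
force: [-0.3, 0.4, -0.0]
width: 0.0461
grasp_force: 0.0
```

Free, so the fingertips are indeed higher than the nominal length says. I'll keep probing downwards.

Emit:
apply_moves([
  [[0,0,0.004],[0,0,0],-0.08],
  [[0,0,0.008],[0,0,0],-0.08],
  [[0,0,0.012],[0,0,0],-0.08],
  [[0,0,0.016],[0,0,0],-0.08],
  [[0,0,0.019],[0,0,0],-0.08],
  [[0,0,0.021],[0,0,0],-0.08],
])

```text
time: 4.05
position: [0.5358, -0.1925, 0.0519]
tool_rot: [-3.098, -0.519, 0.0]
force: [-0.1, -0.0, -0.1]
width: 0.0462
grasp_force: 0.0
```

Emit:
apply_moves([
  [[0,0,0.0015],[0,0,0],-0.08],
  [[0,0,0.003],[0,0,0],-0.08],
  [[0,0,0.0045],[0,0,0],-0.08],
  [[0,0,0.006],[0,0,0],-0.08],
  [[0,0,0.0075],[0,0,0],-0.08],
  [[0,0,0.009],[0,0,0],-0.08],
])

```text
time: 4.65
position: [0.536, -0.1926, 0.0432]
tool_rot: [3.098, 0.519, 0.0]
force: [-1.1, 0.4, 0.7]
width: 0.0465
grasp_force: 0.0
```

Emit:
apply_moves([
  [[0,0,0.001],[0,0,0],-0.08],
  [[0,0,0.002],[0,0,0],-0.08],
  [[0,0,0.003],[0,0,0],-0.08],
  [[0,0,0.003],[0,0,0],-0.08],
])

```text
time: 5.05
position: [0.536, -0.1926, 0.0421]
tool_rot: [3.098, 0.519, 0.001]
force: [-7.0, 3.3, 23.2]
width: 0.0462
grasp_force: 11.5
```

Emit:
apply_moves([
  [[0,0,-0.007],[0,0,0],-0.08],
  [[0,0,-0.007],[0,0,0],-0.08],
  [[0,0,-0.007],[0,0,0],0.5],
  [[0,0,-0.007],[0,0,0],0.5],
  [[0,0,-0.007],[0,0,0],0.5],
  [[0,0,-0.007],[0,0,0],0.5],
  [[0,0,-0.007],[0,0,0],1],
], newtons=60)

```text
time: 5.75
position: [0.5361, -0.1926, 0.0476]
tool_rot: [3.098, 0.519, 0.0]
force: [-1.4, 0.6, 8.8]
width: 0.0293
grasp_force: 58.6
```

Emit:
apply_moves([
  [[0,0,-0.01],[0,0,0],1],
  [[0,0,-0.03],[0,0,0],1],
  [[0,0,-0.06],[0,0,0],1],
  [[0,0,-0.09],[0,0,0],1],
  [[0,0,-0.105],[0,0,0],1],
  [[0,0,-0.105],[0,0,0],1],
])

```text
time: 6.35
position: [0.5373, -0.1932, 0.1545]
tool_rot: [3.096, 0.519, 0.005]
force: [0.5, -0.3, -1.7]
width: 0.0291
grasp_force: 59.5
```

```bash
python3 -c "
from h import *
go([.558,.06,.16],19.3)
s=snap('wrist','w2');o=s['obs'];a=snap('scene','s2')
Rt=R.from_rotvec(o['tool_rot'])
g=lambda i,k:cv2.resize(i,None,fx=k,fy=k,interpolation=cv2.INTER_CUBIC)[:,:,::-1]
c=np.hstack([g(s['image'][180:330,170:340],2.35)[:350],g(a['image'][80:260,180:280],2)[:350]][:1]+[g(a['image'][110:227,200:300],3)[:350]])
cv2.imwrite('pics/w2c.png',(255*(np.clip(c,0,255)/255.)**.5).astype(np.uint8));print(c.shape)"
```

```text
shift [ 0.1021 -0.2326 -0.0058] now [ 0.5373 -0.1932  0.1545] x axis yaw 19.022318797461658
turn [ 0.1563 -0.1517 -0.2779]
(350, 700, 3)
```

View pics/w2c.png

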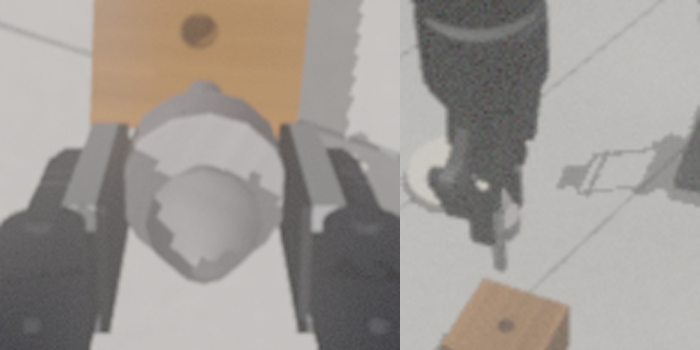

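Emit:
apply_moves([
  [[0.02,-0.045,-0.005],[0,0,0],1],
  [[0.04,-0.09,-0.005],[0,0,0],1],
  [[0.06,-0.137,-0.005],[0,0,0],1],
  [[0.08,-0.185,-0.005],[0,0,0],1],
  [[0.1,-0.228,-0.005],[0,0,0],1],
  [[0.103,-0.233,-0.005],[0,0,-0.3],1],
  [[0.103,-0.233,-0.005],[0,0,-0.3],1],
  [[0.103,-0.233,-0.005],[0,0,-0.3],1],
])

```text
time: 7.25
position: [0.5568, 0.0606, 0.1562]
tool_rot: [3.097, 0.527, -0.003]
force: [-0.2, 0.7, -0.5]
width: 0.029
grasp_force: 59.7
```

```bash
python3 -c "
from h import *
w=load('w2');print('hole',atz(w,254.3,192.3,.05))
go([.558,.1345,.16],19.3)
s=snap('wrist','w3');u,v=proj(s,[.558,.1345,.08]);print(u,v)
u,v=int(u),int(v);x0,y0=u-60,v-55;print(x0,y0)
i=s['image'][y0:y0+150,x0:x0+200]
c=cv2.resize(i,None,fx=4,fy=4,interpolation=cv2.INTER_CUBIC)[:,:,::-1]
cv2.imwrite('pics/w3c.png',(255*(np.clip(c,0,255)/255.)**.5).astype(np.uint8))"
```

```text
hole [ 0.536  -0.1918  0.05  ]
shift [ 0.0256 -0.0694 -0.0038] now [0.5568 0.0606 0.1562] x axis yaw 19.306122730223983
turn [-0.0117  0.1072  0.0061]
155.68922402288936 165.08567406259354
95 110
```

View pics/w3c.png

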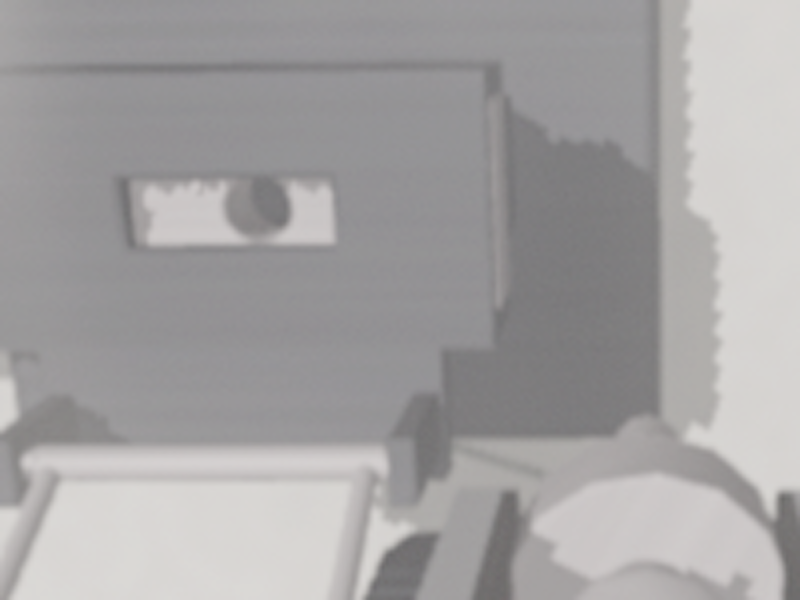

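```bash
python3 -c "
from h import *
s=load('w3');o=s['obs'];Rt=R.from_rotvec(o['tool_rot'])
f=lambda x,y:(95+x/4-.4,110+y/4-.4)
C=np.array([atz(s,*f(*c),.08) for c in[(120,178),(335,178),(338,246),(130,246)]])
T=lambda P:Rt.inv().apply(P-o['position'])
print('slot corners tool',T(C));print('c',T(C.mean(0)),C.mean(0))
h=atz(s,*f(258,207),.074);print('hole',h,T(h))
S=np.array([atz(s,*f(*c),.08) for c in[(492,65),(497,348)]]);print('tube end',T(S))
inv=lambda P:[(k-z)*4 for k,z in zip(proj(s,P),(95,110))]
for dx in(-.001,0,.001):
  print(dx,[inv(o['position']+Rt.apply([dx,0,dz])) for dz in(.0376,-.0164,-.0024)], inv(o['position']+Rt.apply([.005+dx,0,.0376])))
"
```

```text
slot corners tool [[ 0.0333 -0.0899  0.0762]
 [ 0.0332 -0.0533  0.0762]
 [ 0.0215 -0.0535  0.0762]
 [ 0.0215 -0.0894  0.0762]]
c [ 0.0274 -0.0716  0.0762] [0.5589 0.1372 0.08  ]
hole [0.5597 0.1343 0.074 ] [ 0.0273 -0.0686  0.0822]
tube end [[ 0.052  -0.0261  0.0761]
 [ 0.0033 -0.0267  0.0762]]
-0.001 [[np.float64(648.173268685216), np.float64(444.03048624435655)], [np.float64(649.3814649916608), np.float64(612.1333440048807)], [np.float64(648.9918696339564), np.float64(557.9082753565276)]] [np.float64(648.1815659750957), np.float64(411.9413072858787)]
0 [[np.float64(648.1749239953826), np.float64(437.6472224630081)], [np.float64(649.3860429000895), np.float64(603.7562305840397)], [np.float64(648.9953638437219), np.float64(550.1551271760297)]] [np.float64(648.1832316297221), np.float64(405.4713387795075)]
0.001 [[np.float64(648.1765813843485), np.float64(431.24672748127887)], [np.float64(649.3906320570595), np.float64(595.3476300426059)], [np.float64(648.9988654013698), np.float64(542.3755214149323)]] [np.float64(648.184899337785), np.float64(398.9838640384768)]
```

```bash
python3 -c "
from h import *
for n in('w2','w3'):
  s=load(n);o=s['obs'];Rt=R.from_rotvec(o['tool_rot']);P=lambda x,y,z:proj(s,o['position']+Rt.apply([x,y,z]))
  u,v=P(.0045,0,.0376);print(n,'tip edge pred',u,v,'collar far top',P(.016,0,-.0116),'bot',P(.016,0,.0024))
  g=cv2.cvtColor(s['image'],cv2.COLOR_RGB2GRAY).astype(int);k=int(round(u))
  print(int(v)-8);print(g[int(v)-8:int(v)+12,k-1:k+2].mean(1).round())
  r=int(v)+5;print('row',r,k-15);print(g[r-1:r+2,k-15:k+16].mean(0).round())
"
```

```text
w2 tip edge pred 257.0446068051022 212.16953115487402 collar far top (np.float64(257.3273973728751), np.float64(222.42103001357157)) bot (np.float64(257.231321336527), np.float64(212.34315673078427))
204
[90. 91. 92. 93. 94. 95. 95. 94. 93. 90. 84. 80. 79. 78. 79. 83. 84. 83.
 83. 82.]
row 217 242
[95. 95. 95. 94. 95. 94. 94. 94. 91. 90. 89. 87. 86. 86. 81. 79. 76. 76.
 71. 70. 73. 80. 88. 94. 94. 94. 95. 94. 94. 94. 94.]
w3 tip edge pred 257.04559963634864 212.1771269635509 collar far top (np.float64(257.32803867793706), np.float64(222.4313503169818)) bot (np.float64(257.23206645240134), np.float64(212.35254356454843))
204
[ 64.  64.  64.  63.  63.  63.  64.  63.  65.  75.  91.  99. 100.  99.
 100. 104. 106. 105. 104. 104.]
row 217 242
[ 63.  63.  63.  63.  62.  63.  67.  80.  94. 105. 110. 110. 108. 107.
 103.  99.  97.  94.  91.  90.  93. 102. 112. 120. 134. 157. 170. 168.
 162. 153. 160.]
```

Emit:
apply_moves([
  [[0.012,-0.033,-0.001],[0,0,0],1],
  [[0.025,-0.063,-0.001],[0,0,0],1],
  [[0.028,-0.069,0.001],[0,0,0],1],
  [[0.028,-0.069,0.001],[0,0,0],1],
  [[0.028,-0.069,0.001],[0,0,0],1],
])

```text
time: 7.8
position: [0.5609, 0.1342, 0.156]
tool_rot: [3.097, 0.525, -0.001]
force: [0.3, 0.5, -2.0]
width: 0.0293
grasp_force: 59.8
```

```bash
python3 -c "
from h import *
s=load('w3');o=s['obs'];Rt=R.from_rotvec(o['tool_rot'])
t=o['position']+Rt.apply([.0278,-.0686,0]);t[2]=.14;print(t);go(t,19.3)"
```

```text
[0.5604 0.1345 0.14  ]
shift [-0.0004 -0.0005  0.016 ] now [0.5609 0.1342 0.156 ] x axis yaw 19.246601639625442
turn [ 0.0159  0.046  -0.0534]
```

Emit:
apply_moves([
  [[-0.0004,-0.0005,0.01],[0,0,0],1],
  [[-0.0004,-0.0005,0.02],[0,0,0],1],
  [[-0.0004,-0.0005,0.03],[0,0,0],1],
  [[-0.0004,-0.0005,0.035],[0,0,0],1],
  [[-0.0004,-0.0005,0.035],[0,0,0],1],
])

```text
time: 8.3
position: [0.5597, 0.1358, 0.1201]
tool_rot: [-3.097, -0.527, 0.003]
force: [-0.1, 0.0, -1.0]
width: 0.0293
grasp_force: 59.8
```

```bash
python3 -c "
from h import *
go([.5604,.1345,.119],19.3)"
```

```text
shift [0.0002 0.0014 0.0011] now [0.5597 0.1358 0.1201] x axis yaw 19.310027124810656
turn [-0.025   0.1079  0.01  ]
```

Emit:
apply_moves([
  [[0.0002,0.001,0],[0,0,0],1],
  [[0.0002,0.001,0.001],[0,0,0],1],
  [[0.0002,0.001,0.002],[0,0,0],1],
  [[0.0002,0.001,0.003],[0,0,0],1],
  [[0.0002,0.001,0.003],[0,0,0],1],
])

```text
time: 8.8
position: [0.5609, 0.1352, 0.1183]
tool_rot: [3.097, 0.527, -0.0]
force: [0.9, 0.1, -0.6]
width: 0.0291
grasp_force: 59.8
```

```bash
python3 -c "
from h import *
go([.5604,.1345,.119],19.3);print(arm.get_obs()['wrist_torque'])"
```

```text
shift [-0.0007  0.0004 -0.0007] now [0.5609 0.1352 0.1183] x axis yaw 19.323656269422226
turn [-0.0001  0.0014  0.0237]
[-0.0292  0.0284 -0.0209]
```

Emit:
apply_moves([
  [[-0.0004,0.0004,0.001],[0,0,0],1],
  [[-0.0004,0.0004,0.002],[0,0,0],1],
  [[-0.0004,0.0004,0.003],[0,0,0],1],
  [[-0.0004,0.0004,0.003],[0,0,0],1],
])

```text
time: 9.2
position: [0.5606, 0.1346, 0.1151]
tool_rot: [-3.097, -0.527, 0.0]
force: [0.2, 0.3, -1.8]
width: 0.0291
grasp_force: 59.8
```

Emit:
apply_moves([
  [[0,0,0.001],[0,0,0],1],
  [[0,0,0.002],[0,0,0],1],
  [[0,0,0.003],[0,0,0],1],
  [[0,0,0.003],[0,0,0],1],
])

```text
time: 9.6
position: [0.5607, 0.1346, 0.1121]
tool_rot: [-3.097, -0.527, 0.0]
force: [0.2, -0.7, -0.7]
width: 0.029
grasp_force: 59.8
```

Emit:
apply_moves([
  [[0,0,0.001],[0,0,0],1],
  [[0,0,0.002],[0,0,0],1],
  [[0,0,0.003],[0,0,0],1],
  [[0,0,0.003],[0,0,0],1],
])

```text
time: 10.0
position: [0.5606, 0.1346, 0.1091]
tool_rot: [3.097, 0.527, -0.0]
force: [0.4, 0.7, -1.0]
width: 0.0291
grasp_force: 59.8
```

Emit:
apply_moves([
  [[0,0,0.0015],[0,0,0],1],
  [[0,0,0.003],[0,0,0],1],
  [[0,0,0.0045],[0,0,0],1],
  [[0,0,0.006],[0,0,0],1],
])

```text
time: 10.4
position: [0.5607, 0.1346, 0.1031]
tool_rot: [-3.097, -0.527, 0.0]
force: [0.1, -0.3, -0.7]
width: 0.029
grasp_force: 59.8
```

Emit:
apply_moves([
  [[0,0,0.0015],[0,0,0],1],
  [[0,0,0.003],[0,0,0],1],
  [[0,0,0.0045],[0,0,0],1],
  [[0,0,0.006],[0,0,0],1],
  [[0,0,0.007],[0,0,0],1],
  [[0,0,0.008],[0,0,0],1],
])

```text
time: 11.0
position: [0.5607, 0.1346, 0.0952]
tool_rot: [3.097, 0.527, -0.0]
force: [0.3, 0.4, -1.2]
width: 0.0295
grasp_force: 59.8
```

Emit:
apply_moves([
  [[0,0,0.0015],[0,0,0],1],
  [[0,0,0.003],[0,0,0],1],
  [[0,0,0.0045],[0,0,0],1],
  [[0,0,0.006],[0,0,0],1],
  [[0,0,0.007],[0,0,0],1],
  [[0,0,0.008],[0,0,0],1],
])

```text
time: 11.6
position: [0.5607, 0.1346, 0.0872]
tool_rot: [3.097, 0.527, -0.0]
force: [-0.4, -0.2, -1.0]
width: 0.0292
grasp_force: 59.8
```

Emit:
apply_moves([
  [[0,0,0.0015],[0,0,0],1],
  [[0,0,0.003],[0,0,0],1],
  [[0,0,0.0045],[0,0,0],1],
  [[0,0,0.006],[0,0,0],1],
  [[0,0,0.007],[0,0,0],1],
  [[0,0,0.0075],[0,0,0],1],
])

```text
time: 12.2
position: [0.5607, 0.1346, 0.0797]
tool_rot: [3.097, 0.527, -0.0]
force: [0.3, -0.2, -0.7]
width: 0.0295
grasp_force: 59.8
```

Emit:
apply_moves([
  [[0,0,0.0008],[0,0,0],1],
  [[0,0,0.0016],[0,0,0],1],
  [[0,0,0.002],[0,0,0],1],
])

```text
time: 12.5
position: [0.5607, 0.1346, 0.0777]
tool_rot: [-3.097, -0.527, -0.0]
force: [-0.9, -0.8, -1.4]
width: 0.0291
grasp_force: 59.8
```

Emit:
apply_moves([
  [[0,0,0.0005],[0,0,0],1],
  [[0,0,0.001],[0,0,0],1],
  [[0,0,0.0015],[0,0,0],1],
])

```text
time: 12.8
position: [0.5608, 0.1346, 0.0775]
tool_rot: [3.097, 0.527, 0.001]
force: [-7.4, -1.0, 18.1]
width: 0.0289
grasp_force: 61.4
```

Emit:
apply_moves([
  [[0,0,-0.0012],[0,0,0],1],
  [[0,0,-0.0012],[0,0,0],-0.1],
  [[0,0,-0.0012],[0,0,0],-0.1],
  [[0,0,-0.0012],[0,0,0],-0.1],
  [[0,0,-0.0012],[0,0,0],-0.1],
  [[0,0,-0.0012],[0,0,0],-0.1],
  [[0,0,-0.01],[0,0,0],-0.1],
  [[0,0,-0.03],[0,0,0],-0.1],
])

```text
time: 13.6
position: [0.5596, 0.1345, 0.1057]
tool_rot: [-3.097, -0.527, 0.004]
force: [0.2, -0.4, 0.9]
width: 0.0471
grasp_force: 0.0
```

Emit:
apply_moves([
  [[0,0,-0.045],[0,0,0],-0.1],
  [[0,0,-0.09],[0,0,0],1],
  [[0,0,-0.135],[0,0,0],1],
  [[-0.02,0,-0.155],[0,0,0],1],
  [[-0.06,-0.003,-0.155],[0,0,0],1],
  [[-0.1,-0.003,-0.155],[0,0,0],1],
  [[-0.11,-0.003,-0.155],[0,0,0],1],
  [[-0.11,-0.003,-0.155],[0,0,0],1],
])

```text
time: 14.4
position: [0.4553, 0.1008, 0.2623]
tool_rot: [3.097, 0.526, 0.002]
force: [0.2, -0.2, 0.3]
width: 0.0001
grasp_force: 0.0
```

```bash
cat >> h.py <<'E'
def lamp():
    o=arm.get_obs(); d=o['position']-np.array([.5607,.1346,.0745])
    y=np.radians(19.3);ex=np.array([np.cos(y),np.sin(y),0]);ey=np.array([-ex[1],ex[0],0])
    print('finger lamp x,y(ring mid=0),tip h mm',1e3*np.array([d@ex,d@ey-.003,d[2]]),'force lamp',o['force']@ex,o['force']@ey,o['force'][2],'w',o['width'])
E
python3 -c "
from h import *
lamp();go([0,0,0],19.3)
s=snap('scene','s3');t=snap('top','t3')
"
```

```text
finger lamp x,y(ring mid=0),tip h mm [-110.6702   -0.0349  187.8384] force lamp 0.11926385239299038 -0.2586922833899176 0.2779522671890287 w 0.00011529310097502752
shift [-0.4634 -0.0554  0.2617] now [0.4553 0.1008 0.2623] x axis yaw 19.296417075201703
turn [ 0.0219 -0.0777 -0.0036]
```

Emit:
apply_moves([
  [[0,0,0.04],[0,0,0],1],
  [[0,0,0.08],[0,0,0],1],
  [[0,0,0.105],[0,0,0],1],
  [[0,0,0.113],[0,0,0],1],
  [[0.01,0,0.113],[0,0,0],1],
  [[0.02,0,0.113],[0,0,0],1],
  [[0.03,0,0.113],[0,0,0],1],
  [[0.04,0,0.113],[0,0,0],1],
])

```text
time: 15.3
position: [0.4957, 0.1147, 0.1493]
tool_rot: [3.097, 0.527, 0.003]
force: [-0.6, 0.2, -0.1]
width: -0.0001
grasp_force: 0.2
```

```bash
python3 -c "
from h import *
lamp()"
```

```text
finger lamp x,y(ring mid=0),tip h mm [-67.9098  -0.2553  74.8212] force lamp -0.5507111128615519 0.38576212119765374 -0.07475419969633346 w -0.0001403100579062922
```

Emit:
apply_moves([
  [[0.009,0,0],[0,0,0],1],
  [[0.018,0,0],[0,0,0],1],
  [[0.027,0,0],[0,0,0],1],
  [[0.036,0,0],[0,0,0],1],
  [[0.045,0,0],[0,0,0],1],
  [[0.054,0,0],[0,0,0],1],
  [[0.062,0,0],[0,0,0],1],
  [[0.068,0,0],[0,0,0],1],
])

```text
time: 16.1
position: [0.5586, 0.137, 0.1482]
tool_rot: [-3.097, -0.527, -0.0]
force: [-0.1, 0.2, 1.4]
width: -0.0002
grasp_force: 0.1
```

```bash
python3 -c "
from h import *
lamp()
s=snap('scene','s4');t=snap('top','t4');w=snap('wrist','w4')
g=lambda i,k:cv2.resize(i,None,fx=k,fy=k,interpolation=cv2.INTER_CUBIC)[:,:,::-1]
u,v=map(int,proj(s,[.56,.135,.12]));c=np.hstack([g(s['image'][max(v-60,0):max(v-60,0)+120,u-50:u+50],4),g(w['image'][130:310,200:320],480/180)])
cv2.imwrite('pics/s4c.png',(255*(np.clip(c,0,255)/255.)**.5).astype(np.uint8));print(c.shape)"
```

```text
finger lamp x,y(ring mid=0),tip h mm [-1.2122 -0.0227 73.7127] force lamp -0.013538789966725619 0.24314828147242956 1.4096543997710713 w -0.00021966570792512026
(480, 720, 3)
```

View pics/s4c.png

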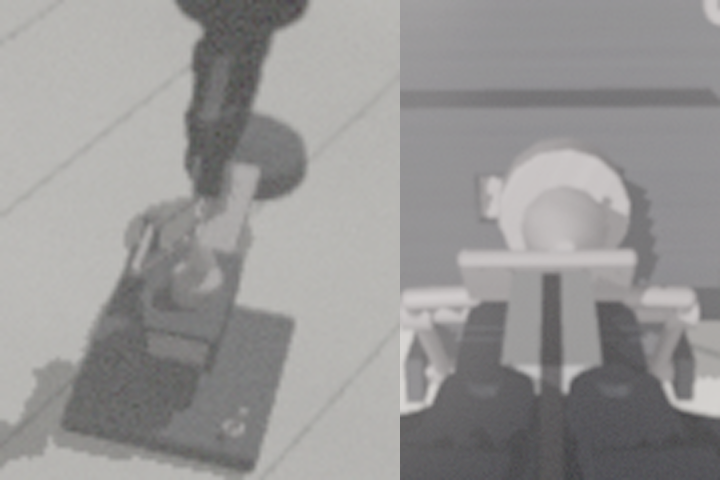

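Emit:
apply_moves([
  [[0.007,0,0.005],[0,0,0],1],
  [[0.013,0,0.011],[0,0,0],1],
  [[0.018,0,0.02],[0,0,0],1],
  [[0.0225,0,0.028],[0,0,0],1],
  [[0.0225,0,0.028],[0,0,0],1],
])

```text
time: 16.75
position: [0.5788, 0.1443, 0.1186]
tool_rot: [-3.097, -0.527, 0.003]
force: [-0.1, 0.5, 0.9]
width: 0.0003
grasp_force: 0.4
```

```bash
python3 -c "
from h import *
lamp()"
```

```text
finger lamp x,y(ring mid=0),tip h mm [20.2816  0.1326 44.122 ] force lamp 0.04216365867286961 0.46342972491631607 0.8675312993881796 w 0.00033999024774110717
```

Now press in steps: 20° → 10°.

Emit:
apply_moves([
  [[0.002,0,0.003],[0,0,0],1],
  [[0.003,0,0.006],[0,0,0],1],
  [[0.004,0,0.009],[0,0,0],1],
  [[0.005,0,0.012],[0,0,0],1],
])

```text
time: 17.15
position: [0.5839, 0.1459, 0.1082]
tool_rot: [-3.097, -0.527, -0.0]
force: [0.4, 0.2, 0.4]
width: 0.0003
grasp_force: 0.1
```

```bash
python3 -c "
from h import *
lamp()"
```

```text
finger lamp x,y(ring mid=0),tip h mm [25.6431  0.0185 33.6925] force lamp 0.4676650320655036 0.009320552200370518 0.38258480429818204 w 0.00030236041191547623
```

Emit:
apply_moves([
  [[0,0,0.002],[0,0,0],1],
  [[0.0005,0,0.004],[0,0,0],1],
  [[0.001,0,0.006],[0,0,0],1],
])

```text
time: 17.45
position: [0.5849, 0.1462, 0.1022]
tool_rot: [3.097, 0.527, 0.0]
force: [-0.8, 0.7, 1.1]
width: 0.0002
grasp_force: 0.2
```

```bash
python3 -c "
from h import *
lamp()"
```

```text
finger lamp x,y(ring mid=0),tip h mm [26.6658 -0.0498 27.7039] force lamp -0.5447676507134318 0.962328223501147 1.0631529339924777 w 0.00021502461585290813
```

Emit:
apply_moves([
  [[0,0,0.0015],[0,0,0],1],
  [[0,0,0.003],[0,0,0],1],
  [[0,0,0.0045],[0,0,0],1],
])

```text
time: 17.75
position: [0.5849, 0.1462, 0.0977]
tool_rot: [3.097, 0.527, 0.0]
force: [0.7, 0.5, -0.1]
width: -0.0003
grasp_force: 0.2
```

```bash
python3 -c "
from h import *
lamp()"
```

```text
finger lamp x,y(ring mid=0),tip h mm [26.6641 -0.0112 23.2357] force lamp 0.8193429819654082 0.2677854730625555 -0.08804740284956586 w -0.0002968842803074909
```

Emit:
apply_moves([
  [[0,0,0.0015],[0,0,0],1],
  [[0,0,0.003],[0,0,0],1],
  [[0,0,0.0045],[0,0,0],1],
])

```text
time: 18.05
position: [0.5848, 0.1462, 0.0932]
tool_rot: [-3.097, -0.527, -0.0]
force: [-0.3, -0.1, 1.3]
width: 0.0001
grasp_force: 0.5
```

```bash
python3 -c "
from h import *
lamp()
w=snap('wrist','w5');o=w['obs'];Rt=R.from_rotvec(o['tool_rot'])
y=np.radians(19.3);ex=np.array([np.cos(y),np.sin(y),0]);ey=np.array([-ex[1],ex[0],0])
S=np.array([.5607,.1346,.08])+.003*ey
g=cv2.cvtColor(w['image'],cv2.COLOR_RGB2GRAY).astype(float)
def at(x,y_,z): 
  u,v=proj(w,S+x*ex+y_*ey+np.array([0,0,z])); return u,v
# predict tab tip edge and wires for several theta
for th in(0,.1,.2,.3,.4,.6,2.05):
  c,s_=np.cos(th),np.sin(th)
  print(th,[tuple(np.round(at(-.038+r*c,yy,.019+r*s_),0)) for r,yy in((.078,0),(.078,.015),(.056,.026),(.03,.026),(.03,-.026))])
print('head',at(0,-.003,.039))
for col in (245,255,262): print(col,[int(q) for q in g[100:300:4,col-1:col+2].mean(1)])
"
```

```text
finger lamp x,y(ring mid=0),tip h mm [26.6331 -0.0028 18.7006] force lamp -0.3094282005899822 0.0402251772520926 1.3331935094050653 w 0.00012580531424077058
0 [(np.float64(257.0), np.float64(224.0)), (np.float64(224.0), np.float64(224.0)), (np.float64(202.0), np.float64(267.0)), (np.float64(205.0), np.float64(315.0)), (np.float64(310.0), np.float64(315.0))]
0.1 [(np.float64(257.0), np.float64(231.0)), (np.float64(223.0), np.float64(231.0)), (np.float64(200.0), np.float64(274.0)), (np.float64(204.0), np.float64(319.0)), (np.float64(311.0), np.float64(319.0))]
0.2 [(np.float64(257.0), np.float64(240.0)), (np.float64(221.0), np.float64(240.0)), (np.float64(198.0), np.float64(282.0)), (np.float64(203.0), np.float64(324.0)), (np.float64(312.0), np.float64(324.0))]
0.3 [(np.float64(257.0), np.float64(252.0)), (np.float64(219.0), np.float64(252.0)), (np.float64(196.0), np.float64(291.0)), (np.float64(202.0), np.float64(329.0)), (np.float64(313.0), np.float64(329.0))]
0.4 [(np.float64(258.0), np.float64(267.0)), (np.float64(217.0), np.float64(267.0)), (np.float64(194.0), np.float64(302.0)), 
[... 516 characters left out ...]
186023257), np.float64(327.4614936587607))
245 [169, 169, 170, 169, 169, 169, 170, 170, 170, 169, 170, 170, 74, 90, 90, 89, 89, 87, 87, 86, 84, 84, 84, 84, 85, 83, 85, 84, 82, 83, 83, 94, 153, 116, 94, 95, 94, 95, 95, 94, 93, 94, 118, 32, 32, 32, 31, 29, 26, 22]
255 [138, 170, 170, 170, 169, 170, 170, 170, 169, 169, 168, 168, 74, 89, 90, 88, 88, 87, 86, 86, 84, 84, 84, 84, 85, 82, 84, 83, 83, 83, 83, 94, 154, 93, 35, 35, 33, 32, 33, 32, 31, 30, 39, 33, 32, 33, 33, 31, 30, 30]
262 [158, 156, 171, 171, 171, 170, 170, 170, 170, 170, 170, 170, 73, 89, 89, 89, 87, 87, 86, 85, 84, 83, 84, 84, 84, 82, 85, 84, 82, 84, 84, 94, 154, 115, 94, 94, 92, 93, 90, 89, 87, 86, 135, 97, 64, 28, 27, 28, 25, 21]
```

Emit:
apply_moves([
  [[0,0,0.001],[0,0,0],1],
  [[0,0,0.002],[0,0,0],1],
  [[0,0,0.002],[0,0,0],1],
])

```text
time: 18.4
position: [0.5848, 0.1462, 0.0915]
tool_rot: [3.097, 0.527, 0.0]
force: [-0.9, -1.1, 4.0]
width: 0.0004
grasp_force: 2.5
```

```bash
python3 -c "
from h import *
lamp()
w=snap('wrist','w6')
g=cv2.cvtColor(w['image'],cv2.COLOR_RGB2GRAY).astype(int)
print(g[218:240,255]);print(g[218:240,240]);print([int(g[r:r+3,200:320:4][:,k].max()) for r in(226,) for k in range(30)])
"
```

```text
finger lamp x,y(ring mid=0),tip h mm [26.6268 -0.0107 16.9982] force lamp -1.216497086958634 -0.7239678292196267 4.0102993404900085 w 0.0004285111016961985
[ 82  83  84  83  82  83  99 126 145 152 155 157 156 139  92  48  35  35
  33  34  36  35]
[ 83  83  84  84  83  84  98 122 143 152 154 156 157 157 156 154 152 151
 149 147 145 142]
[58, 58, 59, 59, 59, 58, 150, 151, 154, 154, 154, 155, 155, 155, 155, 155, 155, 155, 155, 155, 155, 155, 55, 53, 55, 54, 53, 54, 53, 54]
```

Emit:
apply_moves([
  [[0,0,0.001],[0,0,0],1],
  [[0,0,0.0015],[0,0,0],1],
  [[0,0,0.0015],[0,0,0],1],
])

```text
time: 18.75
position: [0.5849, 0.1462, 0.0907]
tool_rot: [3.097, 0.527, 0.001]
force: [-2.6, -0.9, 11.6]
width: -0.0004
grasp_force: 5.5
```

```bash
python3 -c "
from h import *
lamp()
w=snap('wrist','w7')
g=cv2.cvtColor(w['image'],cv2.COLOR_RGB2GRAY).astype(int)
print(g[218:240,255])
"
```

```text
finger lamp x,y(ring mid=0),tip h mm [26.6708 -0.0461 16.1785] force lamp -2.76315195562911 0.03671098990225688 11.611563389118292 w -0.00038442269418899463
[ 83  83  83  82  82  84  97 124 145 152 155 158 157 138  95  46  33  34
  35  35  35  34]
```

Emit:
apply_moves([
  [[0,0,-0.003],[0,0,0],1],
  [[0,0,-0.008],[0,0,0],1],
  [[0,0,-0.02],[0,0,0],1],
  [[0,0,-0.02],[0,0,0],1],
  [[0,0,-0.02],[0,0,0],1],
])

```text
time: 19.3
position: [0.585, 0.1462, 0.1102]
tool_rot: [3.097, 0.527, 0.001]
force: [-0.3, -0.7, 0.5]
width: -0.0003
grasp_force: 0.0
```

```bash
cat > ring.py <<'E'
from h import *
import sys
lamp()
w=snap('wrist',sys.argv[1])
y=np.radians(19.3);ex=np.array([np.cos(y),np.sin(y),0]);ey=np.array([-ex[1],ex[0],0])
S=np.array([.5607,.1346,.08])+.003*ey
g=cv2.cvtColor(w['image'],cv2.COLOR_RGB2GRAY).astype(int)
for th in(-.03,.06,.14,.25,.4):
  c,s=np.cos(th),np.sin(th);f=lambda r,yy:tuple(np.round(proj(w,S+(-.038+r*c-.0015*s)*ex+yy*ey+np.array([0,0,.019+r*s+.0015*c])),1))
  print(th,f(.078,0),f(.078,.012),f(.056,.012))
u,v=map(int,f(.078,.0))
th=.06;c,s=np.cos(th),np.sin(th);u,v=map(int,f(.078,0));print('rows from',v-20,'col',u);print(g[v-20:v+30,u].tolist());print(g[v-20:v+30,u-18].tolist())
E
python3 ring.py w8
```

```text
finger lamp x,y(ring mid=0),tip h mm [26.831  -0.0527 35.6593] force lamp -0.4687700332124272 -0.5512130004545863 0.4851571782892037 w -0.00028156521090606985
-0.03 (np.float64(257.1), np.float64(211.7)) (np.float64(233.4), np.float64(211.7)) (np.float64(234.1), np.float64(252.2))
0.06 (np.float64(257.1), np.float64(216.7)) (np.float64(232.4), np.float64(216.7)) (np.float64(233.4), np.float64(256.8))
0.14 (np.float64(257.1), np.float64(222.5)) (np.float64(231.6), np.float64(222.5)) (np.float64(232.9), np.float64(261.8))
0.25 (np.float64(257.2), np.float64(232.8)) (np.float64(230.3), np.float64(232.8)) (np.float64(232.1), np.float64(270.1))
0.4 (np.float64(257.3), np.float64(251.4)) (np.float64(228.5), np.float64(251.4)) (np.float64(231.0), np.float64(284.1))
rows from 196 col 257
[84, 83, 84, 84, 81, 82, 81, 84, 82, 80, 82, 83, 82, 83, 82, 82, 82, 83, 78, 69, 57, 62, 91, 123, 142, 148, 150, 152, 153, 153, 154, 152, 150, 150, 148, 129, 88, 46, 34, 35, 35, 36, 34, 33, 35, 34, 34, 37, 32, 35]
[84, 85, 86, 83, 82, 82, 84, 83, 82, 81, 82, 83, 85, 84, 83, 82, 82, 83, 83, 74, 60, 63, 90, 118, 137, 145, 148, 151, 151, 150, 151, 150, 149, 150, 149, 148, 147, 147, 148, 148, 149, 147, 146, 146, 146, 143, 120, 71, 45, 47]
```

Emit:
apply_moves([
  [[0,0,-0.02],[0,0,0],1],
  [[0,0,-0.06],[0,0,0],1],
  [[0,0,-0.1],[0,0,0],1],
  [[0,0,-0.1],[0,0,0],1],
  [[0,0,-0.1],[0,0,0],1],
  [[0,0,-0.1],[0,0,0],1],
])

```text
time: 19.95
position: [0.5839, 0.1461, 0.2084]
tool_rot: [-3.097, -0.527, 0.003]
force: [0.1, 0.0, -0.8]
width: -0.0002
grasp_force: 0.0
```

```bash
python3 ring.py w9; python3 -c "
from h import *
w=load('w7');y=np.radians(19.3);ex=np.array([np.cos(y),np.sin(y),0]);ey=np.array([-ex[1],ex[0],0])
S=np.array([.5607,.1346,.08])+.003*ey
for th in(-.03,0,.06,.14):
  c,s=np.cos(th),np.sin(th);print(th,proj(w,S+(-.038+.078*c-.0015*s)*ex+np.array([0,0,.019+.078*s+.0015*c])))"
```

```text
finger lamp x,y(ring mid=0),tip h mm [ 25.7406   0.1637 133.8639] force lamp 0.10296660043504681 -0.00935463209254851 -0.7717581019137463 w -0.00015924961552615766
-0.03 (np.float64(257.1), np.float64(171.4)) (np.float64(241.9), np.float64(171.4)) (np.float64(242.2), np.float64(198.4))
0.06 (np.float64(257.1), np.float64(173.5)) (np.float64(241.6), np.float64(173.5)) (np.float64(242.0), np.float64(200.4))
0.14 (np.float64(257.1), np.float64(176.2)) (np.float64(241.2), np.float64(176.2)) (np.float64(241.7), np.float64(202.7))
0.25 (np.float64(257.2), np.float64(181.0)) (np.float64(240.8), np.float64(181.0)) (np.float64(241.4), np.float64(206.6))
0.4 (np.float64(257.2), np.float64(190.0)) (np.float64(240.1), np.float64(190.0)) (np.float64(241.0), np.float64(213.5))
rows from 153 col 257
[82, 81, 79, 80, 80, 81, 81, 81, 81, 81, 80, 81, 82, 80, 79, 79, 80, 81, 83, 81, 80, 85, 109, 133, 143, 145, 145, 144, 144, 142, 141, 141, 142, 143, 141, 142, 141, 140, 141, 141, 141, 142, 142, 144, 144, 143, 143, 143, 129, 106]
[83, 82, 82, 82, 82, 83, 84, 83, 82, 81, 83, 84, 83, 81, 80, 80, 80, 81, 83, 81, 81, 83, 105, 129, 142, 144, 146, 145, 143, 142, 142, 142, 142, 142, 142, 141, 140, 141, 141, 141, 141, 141, 143, 143, 143, 144, 148, 146, 129, 101]
-0.03 (np.float64(257.207420756014), np.float64(224.85125322893458))
0 (np.float64(257.2240791888385), np.float64(226.71838737356785))
0.06 (np.float64(257.2585520201378), np.float64(231.08390006186374))
0.14 (np.float64(257.3068328061914), np.float64(238.2952018626952))
```

```bash
python3 -c "
from h import *
print(arm.close_job())"
```

```text
the job is handed in; nothing more can be done
None
```

The pin is home in the lamp's tube and the ring is snapped under its head. It stayed shut by itself after I lifted the fingers clear, and I handed the job in at about 20 s; the hand-in call returned no verdict.

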